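# Prop open the trinket case at a market stall

## Task

Open the stall's glazed display case for a customer: take the round cross handle of the prop rod on its near side, swing the rod up so that its head raises the lid, and bring the head into the holding hole under the lid's rail, so that the lid stays propped when you let go. Do not force the rod once its head is home in the hole, keep the gripper and arm off the lid itself, and leave the loose pottery around the case standing where it is.

Things in the scene. Friction and masses are not known exactly. Their poses are not given: they have to be found in the camera images.
- case: Shallow wooden display case, fixed: 200 mm (its x) by 320 mm (its y), rim 85 mm high. Origin: centre of its underside, on the table. Its -x face is the near one, towards the robot; its lid is hinged along its +y rim and opens by the -y edge going up.
- lid: Glazed wooden lid, 14 mm thick, 0.4 to 0.65 kg. Origin on the hinge axis (85 mm up, at the case's y = +160 mm), level with the lid's underside; when shut its axes are those of the case. It runs 320 mm along its own -y, and in its x from -150 to +100 mm: the near rail overhangs the case's near face by 50 mm. Its damped hinge lets it sink shut slowly unless propped.
- rail (a point): Point on the underside of the lid's near rail, 150 mm from the hinge axis, above the rod's plane. A steel strip 12 mm thick and about 205 mm long is clamped under the rail here. Its one holding hole (18 mm along the rail, 22 mm wide, 12 mm deep) has its centre at an unknown place within 26 mm of this point along the rail, other each time and out of sight: it has to be felt.
- prop (a joint): Angle of the prop rod, rad: 0 lying level along the near face and pointing to the case's -y, pi/2 straight up, more when leaning on towards the hinge. Depending on where the hole is, the head is in it at about 1.4 to 2.1. The rod swings freely and falls back when let go before the hole.
- prop_pivot (a point): Pivot of the prop rod: 118 mm to -x, 20 mm to +y, 58 mm up in the case's frame. The rod swings about the case's x axis here, in a plane 18 mm outside the near face.
- prop_tip (a point): Centre of the ball head (12 mm) of the steel prop rod (8 mm thick), 120 mm from the pivot. Swung up, it meets the strip at about 0.08 rad, lifts the lid and slides along the strip towards the hinge until the lid sinks 12 mm over it at the hole (in about 0.2 s: go slowly there). Then its centre is 6 mm under the lid's underside (18 mm on the strip) and the hole's wall stops the rod: the push rises well above the few N of lifting.
- prop_grip (a point): Grip point on the rod's cross handle: a freely turning round wooden sleeve, 14 mm diameter, standing out from the rod to the case's -x, 90 mm from the pivot. This point is 42 mm out from the rod's plane, 10 mm outside the lid's edge; the sleeve spans 8 to 58 mm out. The rising lid comes over the handle, so the gripper must lean back, its body away from the case, by 25 to 40 degrees, and open only a little to let go.
- teacup: Bystander, loose: white tea cup, 72 mm across, 65 mm high. Origin: centre of its underside.
- bowl: Bystander, loose: white bowl, 116 mm across, 50 mm high. Origin: centre of its underside.
- ginger_jar: Bystander, loose: lidded blue pottery jar, 96 mm across, 125 mm high. Origin: centre of its underside.
- vase: Bystander, loose: green long-necked vase, 90 mm across, 190 mm high. Origin: centre of its underside.
- brush_pot: Bystander, loose: brown pottery brush pot, 74 mm across, 100 mm high. Origin: centre of its underside.
- saucer: Bystander, loose: white saucer, 90 mm across, 18 mm high. Origin: centre of its underside.

How it is judged:
By the outcome, as a careful person would: the job done as asked, in the order asked, and still so for the second after the job is handed in, with the robot touching nothing.
It also fails if it takes over 46 s, if anything falls off the work surface, if the arm or the gripper's body presses on something with over 40 N, if the wrist force passes 120 N, or if a joint passes its speed limit or range.

## Robot

A 6-joint arm with a two-finger parallel gripper is mounted at the origin on the work surface. World frame = base frame: x ahead of the robot, y to its left, z up, the work surface at z = 0. Lengths are in m, angles in rad, forces in N, time in s.
With the tool pointing down it reaches from about 0.375 to 0.9 m from the base axis. Payload 3.1 kg.
Tool frame: the origin (TCP) lies where the fingers leave the gripper's body, on its centre line; the fingertips stand 73 mm ahead of it and the grasp point (between the pads) lies 54 mm ahead of it; z points along the fingers, y is the line along which they close (so a half turn about z gives the same grasp; the last joint's range is limited). The gripper opens to 85 mm and grips with 20 to 120 N. Pads are 22 mm wide; open, the fingers measure 114 mm over their backs; the gripper's body (76 mm by 85 mm) begins 54 mm behind the grasp point. The pads swing forward as they close: fully open they stand 13 mm farther back than shut.
Start: joints at [0.978, 0.527, 1.433, -0, 1.181, -0.178], TCP at [0.252, 0.572, 0.304] pointing down, gripper open.
Joint ranges: [-3.08, 3.08], [-0.75, 2.2], [0.22, 2.44], [-1.43, 4.57], [0, 2.65], [-2.85, 2.85]. Speed limits (rad/s): [2.79, 2.79, 3.14, 3.14, 3.14, 3.14].

## Interface

Orientations are given as a unit quaternion [x, y, z, w].
In Python, from station import manip gives the robot as it stands.
- The arm moves only by the shell command python3 -m crank 'ROWS' [FORCE]. ROWS is JSON, a list of rows, each an object with "dp": the shift along the tool's x, y, z normalised to -1 to 1, where 1 is 50 cm, a list of three; "delta_rot": the turn, a rotation vector about the tool's x, y, z normalised to -1 to 1, where 1 is 2 pi rad, a list of three; "fingers": the opening, from -1 (shut) to 1 (fully open). A call has 1 to 12 rows; each row shifts and turns the commanded pose from where the row before left it, along the tool's axes as they then stand; what a row does not reach is not made up. A row lasts 1/12 s, in which the tool goes at most 41.7 mm and 7.16 degrees, less where a joint would pass 70% of its speed; a pose out of reach is approached as far as the arm can. A call with a number of a shift or a turn outside -1 to 1 is refused whole. A call with a gripper value outside its range is refused whole. The fingers move at their own pace and stop on an object; FORCE is the grip in N (left out, the last holds). Time passes only in rows, so rows that do not move let the fingers close. It gives the time, the measured TCP pose, the force, the opening and the grip force at its end, in the units of the state.
- manip.sense(): the state, without advancing time (a new reading comes with each control period).
- manip.snapshot(name): name is "scene" or "top" or "wrist"; returns (picture, depth): 420x560x3 uint8, red, green, blue; 420x560 float32, m along the optical axis (not along the pixel's ray), 0 where there is no reading.
- manip.camera_model(name): a dict with "fx", "fy", "cx", "cy" (pixels), "origin" and "attitude" of the camera in the world. Camera axes: x right, y up, looking along -z (the intrinsics and any distortion apply to the point x, -y, -z); pixel columns grow to the right and rows downward; lengths in m; the calibration is good to about 2 mm. A picture is of the moment at which its call begins: read the wrist's pose just before it. camera_model takes no time and is no camera call; for the wrist camera it gives the pose at the moment of the call.
- manip.sign_off(): hands the job in; it is judged then, once.
The state is a dict: "t": time; "q": joint angles; "qd": joint speeds; "tau": joint torques, N m; "tcp_pos": TCP position; "tool_rot": TCP orientation; "force": force on the tool from outside, world axes, zero at the start; "ft_torque": the same for the moment, N m; "finger_gap": opening from 0.0 (shut) to 1.0 (fully open); "gripper_force": force on a finger pad.
Only numpy, scipy, OpenCV 4.12 (cv2) and the standard library are available. Lean on these libraries where they do the work, as an engineer would, in place of code of your own. Each camera call takes 0.05 s, during which the arm holds its last target. There are 200 camera calls.

## Working session

There is one attempt and no reset: what is moved stays moved. The work goes in short steps, Python scripts to look and compute and a shell command to move; the robot and the scene stay as the last step left them, time stands still between calls to the robot, and variables do not carry over. Pictures are saved under pics/ and viewed, at most 10 in all, crops included, and the job is handed in when it is done.

```bash
ls; mkdir -p pics; python3 - <<'E'
from station import manip
import cv2,numpy as np
s=manip.sense();print(s)
for n in("scene","top"):
    p,d=manip.snapshot(n);cv2.imwrite(f"pics/{n}0.png",p[:,:,::-1]);np.save(f"pics/{n}0.npy",d);print(n,manip.camera_model(n),(d==0).mean())
E
```

```text
pics
{'t': 0.0, 'q': array([ 9.77474868e-01,  5.28464592e-01,  1.43391957e+00,  9.00193571e-06,
        1.18142673e+00, -1.78459593e-01]), 'qd': array([ 0.0008049 , -0.00068118, -0.00188647,  0.00118913,  0.00048371,
        0.0008568 ]), 'tau': array([-6.93873972e-05, -4.42359674e+01, -1.78025115e+01, -1.67334751e-04,
        8.23192036e-03, -2.40115170e-06]), 'tcp_pos': array([0.2515365 , 0.57152134, 0.30292894]), 'tool_rot': array([ 2.05948138e-01,  9.78562279e-01, -1.02599265e-03, -4.21311436e-04]), 'force': array([0.08430101, 0.18265614, 0.47419687]), 'ft_torque': array([-0.03767396, -0.0135854 , -0.01941228]), 'gripper_force': 0.0, 'finger_gap': 1.0036429368587372}
scene {'fx': 503.19933298434296, 'fy': 503.19933298434296, 'cx': 281.1817691925371, 'cy': 204.89989866169688, 'origin': array([ 1.42251188, -0.10425614,  0.63258149]), 'attitude': array([0.37237581, 0.31279781, 0.58065616, 0.6529412 ])} 0.004119897959183673
top {'fx': 391.5602171953686, 'fy': 391.5602171953686, 'cx': 281.0755279335553, 'cy': 208.26211960708392, 'origin': array([0.44766352, 0.03850998, 1.00863906]), 'attitude': array([ 0.03444138, -0.04620471, -0.70520397,  0.70665853])} 0.0040178571428571425
```

View pics/scene0.png

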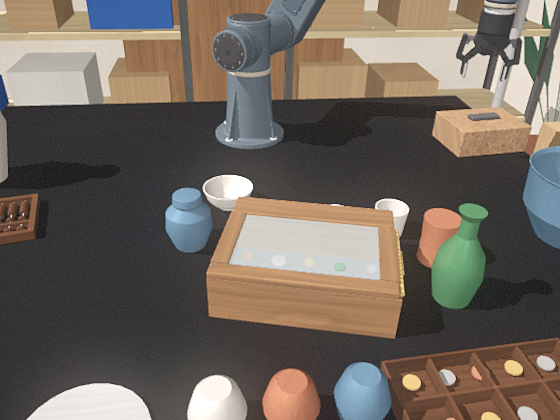

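View pics/top0.png

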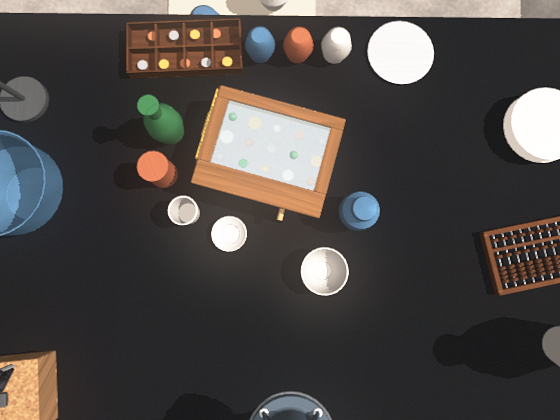

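The scene picture shows the shut case in the middle, with the jar at (188,220) and the bowl at (228,193) near it. The top picture shows the lid corners at about (219,87), (345,120), (320,217), (192,183). The brass hinge is on the left, the handle sticks out at (281,214), the saucer is at (229,234), the bowl at (324,271) and the jar at (360,210).

```bash
cat > h.py <<'E'
import numpy as np,cv2
from scipy.spatial.transform import Rotation as R
from station import manip
def ray(c,u,v):
    d=np.array([(u-c['cx'])/c['fx'],-(v-c['cy'])/c['fy'],-1.]);return R.from_quat(c['attitude']).apply(d)
def onz(c,u,v,z):
    d=ray(c,u,v);return c['origin']+d*(z-c['origin'][2])/d[2]
def dep(c,u,v,d): return c['origin']+ray(c,u,v)*d
def proj(c,p):
    q=R.from_quat(c['attitude']).inv().apply(np.asarray(p)-c['origin']);return c['cx']+c['fx']*q[0]/-q[2],c['cy']-c['fy']*q[1]/-q[2]
E
python3 - <<'E'
from h import *
np.set_printoptions(precision=4,suppress=True)
c=manip.camera_model("top");im=cv2.imread("pics/top0.png");d=np.load("pics/top0.npy")
v,u=np.mgrid[0:420,0:560]
P=c['origin']+R.from_quat(c['attitude']).apply(np.stack([(u-c['cx'])/c['fx'],-(v-c['cy'])/c['fy'],-np.ones(u.shape)],-1).reshape(-1,3)).reshape(420,560,3)*d[...,None]
np.save("pics/P.npy",P)
m=((P[...,2]>.085)&(P[...,2]<.115)&(u>180)&(u<350)&(v>80)&(v<222)).astype(np.uint8)
m=cv2.morphologyEx(m,cv2.MORPH_OPEN,np.ones((9,9)))
cs=max(cv2.findContours(m,0,1)[0],key=cv2.contourArea)
m2=np.zeros_like(m);cv2.drawContours(m2,[cs],-1,1,-1)
print("ztop",np.median(P[...,2][m2>0]))
W=np.array([onz(c,x,y,.099)[:2] for x,y in cs[:,0]],np.float32)
r=cv2.minAreaRect(W);b=cv2.boxPoints(r);print(r,b)
for x,y in[(219,87),(345,120),(320,217),(192,183)]:print(onz(c,x,y,.099))
hm=((P[...,2]>.03)&(P[...,2]<.08)&(u>265)&(u<300)&(v>205)&(v<228))
print(P[hm][:, :].mean(0),hm.sum(), np.argwhere(hm).mean(0)); print(P[208:224,276:288:2,2])
for n,(x,y) in dict(saucer=(229,234),bowl=(324,271),cup=(184,211),jar=(366,207)).items():
    print(n,onz(c,x,y,dict(saucer=.018,bowl=.05,cup=.065,jar=.125)[n]))
big=cv2.resize(im[170:260,180:400],None,fx=3.6,fy=3.6,interpolation=2);cv2.imwrite("pics/c1.png",big)
E
```

```text
ztop 0.0954066025696868
((0.6913145184516907, 0.056569382548332214), (0.3233560621738434, 0.2499261200428009), 74.5007095336914) [[ 0.5277 -0.0658]
 [ 0.7685 -0.1326]
 [ 0.8549  0.179 ]
 [ 0.6141  0.2458]]
[0.8466 0.1739 0.099 ]
[ 0.7663 -0.1303  0.099 ]
[ 0.5317 -0.0676  0.099 ]
[0.611  0.2326 0.099 ]
[0.5415 0.0236 0.062 ] 69 [214.2899 280.7391]
[[ 0.0006 -0.0015  0.0628  0.0955  0.0986  0.0987]
 [ 0.0009 -0.0009  0.0609  0.0612  0.0632  0.0934]
 [-0.0006 -0.0025  0.0631  0.0627  0.064  -0.0032]
 [ 0.      0.0011  0.0638  0.063   0.0588 -0.0023]
 [-0.0012 -0.0014  0.0614  0.0635  0.0615 -0.0021]
 [-0.0021  0.0011  0.0614  0.0615  0.0597 -0.0018]
 [-0.0006  0.0593  0.0628  0.064  -0.0047 -0.0024]
 [-0.0017  0.061   0.0626  0.0596 -0.0017 -0.0013]
 [ 0.0007  0.0631  0.0642  0.0669  0.0021 -0.0005]
 [-0.0022  0.0622  0.0662  0.0622 -0.0035  0.0021]
 [-0.0018  0.0625  0.0639  0.0595  0.0003 -0.0016]
 [-0.0025  0.0649  0.0639  0.0612  0.0006 -0.0048]
 [-0.0031  0.0007  0.0618  0.0601  0.0019 -0.0009]
 [-0.0054 -0.0008 -0.0007 -0.0006 -0.0035 -0.0023]
 [-0.0026 -0.0024  0.0032 -0.0004 -0.0033  0.0018]
 [ 0.0026 -0.0002  0.0001 -0.0044  0.0004  0.0004]]
saucer [0.4955 0.1534 0.018 ]
bowl [ 0.4048 -0.0817  0.05  ]
cup [0.5485 0.2572 0.065 ]
jar [ 0.5524 -0.1699  0.125 ]
```

View pics/c1.png

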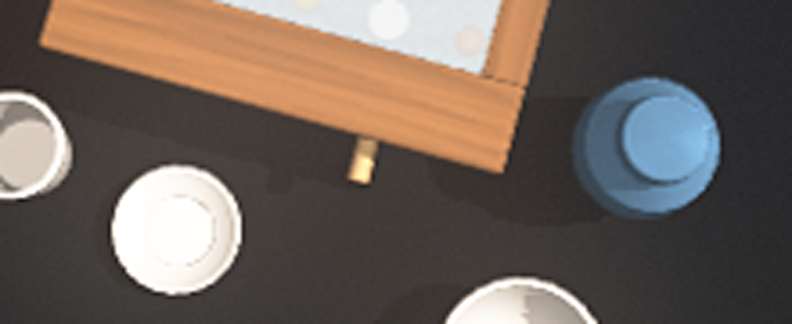

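```bash
cat >> h.py <<'E'
yaw=np.deg2rad(-15.5);Rc=R.from_euler('z',yaw);C=np.array([.7154,.0499,0])
L=np.deg2rad(35)
Rt=Rc*R.from_matrix(np.array([[-np.cos(L),0,-np.sin(L)],[0,1,0],[np.sin(L),0,-np.cos(L)]]).T)
def w(p): return C+Rc.apply(np.asarray(p,float))
def grip(th,out=.046): return w([-.118-out,.02-.09*np.cos(th),.058+.09*np.sin(th)])
def todo(P,Rg=None):
    "shift in current tool axes (in dp units) and the turn (delta_rot units), turn after the shift"
    s=manip.sense();R0=R.from_quat(s['tool_rot']);
    dp=R0.inv().apply(P-s['tcp_pos'])
    print('t',round(s['t'],2),'dp',(dp/.5).round(4),'mm',(dp*1000).round(1),'rot',((R0.inv()*(Rg or Rt)).as_rotvec()/2/np.pi).round(4),'F',s['force'].round(1),'gap',round(s['finger_gap'],3),'gf',s['gripper_force'])
E
sed -i 's/^L=np.deg2rad(35)/L=np.deg2rad(35)/;s/\[\[-np.cos(L),0,-np.sin(L)\],\[0,1,0\],\[np.sin(L),0,-np.cos(L)\]\]/[[-np.cos(L),0,-np.sin(L)],[0,1,0],[np.sin(L),0,-np.cos(L)]]/' h.py
python3 - <<'E'
from h import *
print(Rt.as_matrix(),np.linalg.det(Rt.as_matrix()),grip(0))
z=Rt.as_matrix()[:,2];todo(grip(0)-z*.174);todo(grip(0)-z*.054)
s=manip.sense();c=manip.camera_model("wrist");print(R.from_quat(s['tool_rot']).inv().apply(c['origin']-s['tcp_pos']),R.from_quat(s['tool_rot']).inv().apply(ray(c,c['cx'],c['cy'])))
E
```

```text
[[-7.89359856e-01  2.67238376e-01  5.52715721e-01]
 [ 2.18908862e-01  9.63630453e-01 -1.53281635e-01]
 [-5.73576436e-01  1.38777878e-17 -8.19152044e-01]] 1.0000000000000002 [0.53865792 0.02627296 0.058     ]
t 0.1 dp [-0.7675 -0.7951  0.2063] mm [-383.8 -397.6  103.2] rot [-0.0073 -0.0971 -0.0221] F [0.1 0.4 0.2] gap 0.996 gf 0.0
t 0.1 dp [-0.9038 -0.775   0.4028] mm [-451.9 -387.5  201.4] rot [-0.0073 -0.0971 -0.0221] F [0.1 0.4 0.2] gap 0.996 gf 0.0
[ 7.58504648e-02  4.14914240e-05 -6.97245218e-02] [-2.97406186e-01  2.69633801e-04  9.54751008e-01]
```

```bash
python3 -m crank '[{"dp":[-0.056,-0.058,0.01],"delta_rot":[0,0,0],"fingers":0.2},{"dp":[-0.056,-0.058,0.01],"delta_rot":[0,0,0],"fingers":0.2},{"dp":[-0.056,-0.058,0.01],"delta_rot":[0,0,0],"fingers":0.2},{"dp":[-0.056,-0.058,0.01],"delta_rot":[0,0,0],"fingers":0.2},{"dp":[-0.056,-0.058,0.01],"delta_rot":[0,0,0],"fingers":0.2},{"dp":[-0.056,-0.058,0.01],"delta_rot":[0,0,0],"fingers":0.2},{"dp":[-0.056,-0.058,0.01],"delta_rot":[0,0,0],"fingers":0.2},{"dp":[-0.056,-0.058,0.01],"delta_rot":[0,0,0],"fingers":0.2},{"dp":[-0.056,-0.058,0.01],"delta_rot":[0,0,0],"fingers":0.2},{"dp":[-0.056,-0.058,0.01],"delta_rot":[0,0,0],"fingers":0.2},{"dp":[-0.056,-0.058,0.01],"delta_rot":[0,0,0],"fingers":0.2},{"dp":[-0.056,-0.058,0.01],"delta_rot":[0,0,0],"fingers":0.2}]' 20
python3 - <<'E'
from h import *
todo(grip(0)-Rt.as_matrix()[:,2]*.174)
E
```

```text
t: 1.1
tcp_pos: [0.4192, 0.1162, 0.2436]
tool_rot: [0.206, 0.979, 0.0, -0.0]
force: [0.4, 0.9, 0.5]
finger_gap: 0.6
gripper_force: 0.0
t 1.1 dp [-0.0936 -0.0971  0.0862] mm [-46.8 -48.5  43.1] rot [-0.007  -0.0971 -0.0222] F [0.4 0.9 0.5] gap 0.6 gf 0.0
```

```bash
python3 -m crank '[{"dp":[-0.046,-0.048,0],"delta_rot":[0,0,0],"fingers":0.1},{"dp":[-0.046,-0.048,0],"delta_rot":[0,0,0],"fingers":0.1},{"dp":[0,0,0],"delta_rot":[-0.0012,-0.0162,-0.0037],"fingers":0.1},{"dp":[0,0,0],"delta_rot":[-0.0012,-0.0162,-0.0037],"fingers":0.1},{"dp":[0,0,0],"delta_rot":[-0.0012,-0.0162,-0.0037],"fingers":0.1},{"dp":[0,0,0],"delta_rot":[-0.0012,-0.0162,-0.0037],"fingers":0.1},{"dp":[0,0,0],"delta_rot":[-0.0012,-0.0162,-0.0037],"fingers":0.1},{"dp":[0,0,0],"delta_rot":[-0.0012,-0.0162,-0.0037],"fingers":0.1},{"dp":[0,0,0],"delta_rot":[0,0,0],"fingers":0.1}]'
python3 - <<'E'
from h import *
todo(grip(0)-Rt.as_matrix()[:,2]*.114);todo(grip(0)-Rt.as_matrix()[:,2]*.054)
c=manip.camera_model("wrist");p,d=manip.snapshot("wrist");np.savez("pics/w1.npz",d=d,**c)
p=p[:,:,::-1].copy();print([np.round(proj(c,grip(0,o)+[0,0,.0]),1) for o in(.008,.032,.046,.058)])
cv2.imwrite("pics/w1.png",p)
E
```

```text
t: 1.85
tcp_pos: [0.4409, 0.0483, 0.2438]
tool_rot: [0.152, 0.959, -0.047, 0.233]
force: [1.1, -0.1, 0.8]
finger_gap: 0.551
gripper_force: 0.0
t 1.85 dp [0.0242 0.0166 0.1955] mm [12.1  8.3 97.7] rot [-0.0066 -0.0209 -0.005 ] F [ 1.1 -0.1  0.8] gap 0.551 gf 0.0
t 1.85 dp [0.0086 0.0218 0.3143] mm [  4.3  10.9 157.2] rot [-0.0066 -0.0209 -0.005 ] F [ 1.1 -0.1  0.8] gap 0.551 gf 0.0
[array([295.2, 227.1]), array([294.8, 209.5]), array([294.6, 198.3]), array([294.4, 188.1])]
```

View pics/w1.png

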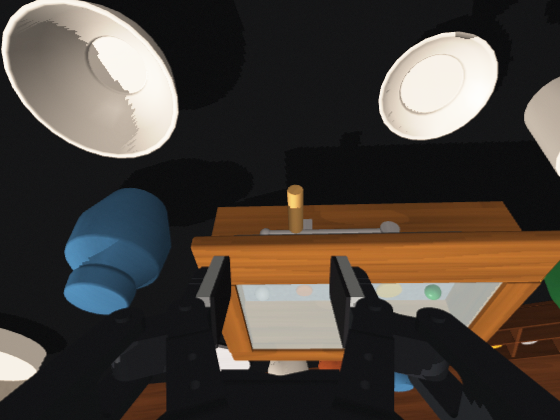

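The wrist picture shows the handle from (295,230) to (295,186), the ball head at (265,232) and the pivot at (390,228). My predicted handle end (294,188) agrees within about 2 px, so the case pose holds.

```bash
python3 -m crank '[{"dp":[0,0,0],"delta_rot":[-0.0033,-0.0105,-0.0025],"fingers":0.1},{"dp":[0,0,0],"delta_rot":[-0.0033,-0.0105,-0.0025],"fingers":0.1},{"dp":[0,0,0],"delta_rot":[0,0,0],"fingers":0.1}]'
python3 - <<'E'
from h import *
todo(grip(0)-Rt.as_matrix()[:,2]*.114);todo(grip(0)-Rt.as_matrix()[:,2]*.054)
E
```

```text
t: 2.15
tcp_pos: [0.4438, 0.0441, 0.2462]
tool_rot: [0.147, 0.953, -0.053, 0.259]
force: [0.2, -0.3, 0.1]
finger_gap: 0.548
gripper_force: 0.0
t 2.15 dp [0.044  0.0235 0.1937] mm [22.  11.7 96.9] rot [-0.0069 -0.0122 -0.0036] F [ 0.2 -0.3  0.1] gap 0.548 gf 0.0
t 2.15 dp [0.0349 0.0288 0.3133] mm [ 17.4  14.4 156.6] rot [-0.0069 -0.0122 -0.0036] F [ 0.2 -0.3  0.1] gap 0.548 gf 0.0
```

```bash
python3 -m crank '[{"dp":[0.012,0.006,0.05],"delta_rot":[0,0,0],"fingers":0.1},{"dp":[0.012,0.006,0.05],"delta_rot":[0,0,0],"fingers":0.1},{"dp":[0.012,0.006,0.05],"delta_rot":[-0.0023,-0.0041,-0.0012],"fingers":0.1},{"dp":[0.008,0.006,0.043],"delta_rot":[-0.0023,-0.0041,-0.0012],"fingers":0.1},{"dp":[0,0,0],"delta_rot":[-0.0023,-0.0041,-0.0012],"fingers":0.1},{"dp":[0,0,0],"delta_rot":[0,0,0],"fingers":0.1}]'
python3 - <<'E'
from h import *
print(manip.sense()['q'].round(3),Rt.as_quat())
todo(grip(0)-Rt.as_matrix()[:,2]*.114);todo(grip(0)-Rt.as_matrix()[:,2]*.054)
E
```

```text
t: 2.65
tcp_pos: [0.496, 0.0493, 0.2141]
tool_rot: [0.133, 0.953, -0.042, 0.268]
force: [0.0, -0.5, -0.6]
finger_gap: 0.547
gripper_force: 0.0
[-0.073  0.471  2.114 -1.424  0.117  0.025] [ 0.12860962  0.9450056  -0.04055046  0.29795912]
t 2.65 dp [ 0.0964 -0.0207  0.0882] mm [ 48.2 -10.3  44.1] rot [-0.002  -0.0097 -0.0004] F [ 0.  -0.5 -0.6] gap 0.547 gf 0.0
t 2.65 dp [ 0.0891 -0.0191  0.2079] mm [ 44.6  -9.6 104. ] rot [-0.002  -0.0097 -0.0004] F [ 0.  -0.5 -0.6] gap 0.547 gf 0.0
```

```bash
cat >> h.py <<'E'
def ori(lean,psi=-15.5,rx=0,ry=0):
    l=np.deg2rad(lean);B=R.from_euler('z',psi,degrees=True)*R.from_matrix(np.array([[-np.cos(l),0,-np.sin(l)],[0,1,0],[np.sin(l),0,-np.cos(l)]]).T.T if 0 else np.column_stack([[-np.cos(l),0,-np.sin(l)],[0,1,0],[np.sin(l),0,-np.cos(l)]]))
    return B*R.from_rotvec(np.deg2rad([rx,ry,0]))
E
python3 - <<'E'
from h import *
assert np.allclose(ori(35).as_matrix(),Rt.as_matrix())
todo(np.array([.54,.05,.27]),ori(12,-4)); todo(np.array([.54,.05,.27]),ori(32,-4,0,20))
E
```

```text
t 2.65 dp [-0.1303  0.0246 -0.0516] mm [-65.1  12.3 -25.8] rot [-0.0138  0.0538 -0.0306] F [ 0.  -0.5 -0.6] gap 0.547 gf 0.0
t 2.65 dp [-0.1303  0.0246 -0.0516] mm [-65.1  12.3 -25.8] rot [-0.0138  0.0538 -0.0306] F [ 0.  -0.5 -0.6] gap 0.547 gf 0.0
```

```bash
python3 -m crank '[{"dp":[-0.04,0.01,-0.02],"delta_rot":[0,0,0],"fingers":0.1},{"dp":[-0.04,0.01,-0.02],"delta_rot":[0,0,0],"fingers":0.1},{"dp":[-0.04,0.01,-0.02],"delta_rot":[0,0,0],"fingers":0.1},{"dp":[0,0,0],"delta_rot":[-0.003,0.011,-0.0062],"fingers":0.1},{"dp":[0,0,0],"delta_rot":[-0.003,0.011,-0.0062],"fingers":0.1},{"dp":[0,0,0],"delta_rot":[-0.003,0.011,-0.0062],"fingers":0.1},{"dp":[0,0,0],"delta_rot":[-0.003,0.011,-0.0062],"fingers":0.1},{"dp":[0,0,0],"delta_rot":[-0.003,0.011,-0.0062],"fingers":0.1},{"dp":[0,0,0],"delta_rot":[0,0,0],"fingers":0.1}]'
python3 - <<'E'
from h import *
print(manip.sense()['q'].round(3))
todo(np.array([.54,.05,.27]),ori(32,-4,0,20));todo(np.array([.54,.05,.27]),ori(32,-4,-14,14))
E
```

```text
t: 3.4
tcp_pos: [0.5131, 0.0428, 0.2399]
tool_rot: [0.077, 0.983, -0.033, 0.165]
force: [0.7, -0.8, -0.4]
finger_gap: 0.548
gripper_force: 0.0
[-0.11   0.42   1.947 -0.128  0.444 -1.417]
t 3.4 dp [-0.068   0.0206 -0.041 ] mm [-34.   10.3 -20.5] rot [-0.01    0.0198 -0.0127] F [ 0.7 -0.8 -0.4] gap 0.548 gf 0.0
t 3.4 dp [-0.068   0.0206 -0.041 ] mm [-34.   10.3 -20.5] rot [-0.0492  0.0046 -0.0165] F [ 0.7 -0.8 -0.4] gap 0.548 gf 0.0
```

```bash
python3 - <<'E'
from h import *
todo(np.array([.49,.045,.17]),ori(20,-4))
E
```

```text
t 3.4 dp [0.0898 0.0024 0.1167] mm [44.9  1.2 58.3] rot [-0.0109 -0.0024 -0.012 ] F [ 0.7 -0.8 -0.4] gap 0.548 gf 0.0
```

```bash
python3 -m crank '[{"dp":[0.03,0,0.04],"delta_rot":[-0.003,0,-0.003],"fingers":0.1},{"dp":[0.03,0,0.04],"delta_rot":[-0.003,0,-0.003],"fingers":0.1},{"dp":[0.03,0,0.037],"delta_rot":[-0.003,0,-0.003],"fingers":0.1},{"dp":[0,0,0],"delta_rot":[-0.002,0,-0.003],"fingers":0.1},{"dp":[0,0,0],"delta_rot":[0,0,0],"fingers":0.1}]'
python3 - <<'E'
from h import *
q=manip.sense()['q'];print(q.round(3),'lean f',180-np.rad2deg(q[1]+q[2]))
for a in((20,-4,0,0),(27,-4,-14,14),(27,-4,-20,0)):todo(np.array([.49,.045,.17]),ori(*a))
E
```

```text
t: 3.82
tcp_pos: [0.4862, 0.0442, 0.1672]
tool_rot: [0.035, 0.986, -0.006, 0.163]
force: [0.7, -0.8, -0.1]
finger_gap: 0.552
gripper_force: 0.0
[-0.151  0.548  2.073  0.131  0.195 -1.775] lean f 29.7979253397736
t 3.82 dp [-0.0088  0.0022 -0.0029] mm [-4.4  1.1 -1.5] rot [-0.0001 -0.0034 -0.0002] F [ 0.7 -0.8 -0.1] gap 0.552 gf 0.0
t 3.82 dp [-0.0088  0.0022 -0.0029] mm [-4.4  1.1 -1.5] rot [-0.0388  0.0162 -0.003 ] F [ 0.7 -0.8 -0.1] gap 0.552 gf 0.0
t 3.82 dp [-0.0088  0.0022 -0.0029] mm [-4.4  1.1 -1.5] rot [-0.0556 -0.0226 -0.0042] F [ 0.7 -0.8 -0.1] gap 0.552 gf 0.0
```

```bash
python3 -m crank '[{"dp":[0,0,0],"delta_rot":[-0.007,0,0],"fingers":0.1},{"dp":[0,0,0],"delta_rot":[-0.007,0,0],"fingers":0.1},{"dp":[0,0,0],"delta_rot":[-0.007,0,0],"fingers":0.1},{"dp":[0,0,0],"delta_rot":[-0.007,0,0],"fingers":0.1},{"dp":[0,0,0],"delta_rot":[-0.007,-0.004,0],"fingers":0.1},{"dp":[0,0,0],"delta_rot":[-0.007,-0.004,0],"fingers":0.1},{"dp":[0,0,0],"delta_rot":[-0.007,-0.006,0],"fingers":0.1},{"dp":[0,0,0],"delta_rot":[-0.006,-0.006,0],"fingers":0.1},{"dp":[0,0,0],"delta_rot":[0,0,0],"fingers":0.1}]'
python3 - <<'E'
from h import *
q=manip.sense()['q'];print(q.round(3),'lean f',180-np.rad2deg(q[1]+q[2]))
for a in((27,-4,-20,0),(27,-4,-12,-15),(27,-4,0,-20),(40,)):todo(np.array([.49,.045,.17]),ori(*a))
E
```

```text
t: 4.57
tcp_pos: [0.5051, 0.0475, 0.1917]
tool_rot: [0.017, 0.968, 0.139, 0.209]
force: [0.2, 0.3, -0.6]
finger_gap: 0.55
gripper_force: 0.0
[-0.298  0.527  2.077  1.121  0.423 -2.85 ] lean f 30.83861591043552
t 4.57 dp [ 0.0444 -0.0161  0.0244] mm [22.2 -8.1 12.2] rot [-0.009  -0.0077 -0.0072] F [ 0.2  0.3 -0.6] gap 0.55 gf 0.0
t 4.57 dp [ 0.0444 -0.0161  0.0244] mm [22.2 -8.1 12.2] rot [ 0.0122 -0.0494 -0.0127] F [ 0.2  0.3 -0.6] gap 0.55 gf 0.0
t 4.57 dp [ 0.0444 -0.0161  0.0244] mm [22.2 -8.1 12.2] rot [ 0.0451 -0.064  -0.0138] F [ 0.2  0.3 -0.6] gap 0.55 gf 0.0
t 4.57 dp [ 0.0444 -0.0161  0.0244] mm [22.2 -8.1 12.2] rot [ 0.0625 -0.0489  0.0161] F [ 0.2  0.3 -0.6] gap 0.55 gf 0.0
```

```bash
for i in 1 2 3; do python3 -m crank '[{"dp":[0,0,0],"delta_rot":[0,0,0.019],"fingers":0.1},{"dp":[0,0,0],"delta_rot":[0,0,0.019],"fingers":0.1},{"dp":[0,0,0],"delta_rot":[0,0,0.019],"fingers":0.1},{"dp":[0,0,0],"delta_rot":[0,0,0.019],"fingers":0.1},{"dp":[0,0,0],"delta_rot":[0,0,0.019],"fingers":0.1},{"dp":[0,0,0],"delta_rot":[0,0,0.019],"fingers":0.1},{"dp":[0,0,0],"delta_rot":[0,0,0.019],"fingers":0.1},{"dp":[0,0,0],"delta_rot":[0,0,0.019],"fingers":0.1},{"dp":[0,0,0],"delta_rot":[0,0,0.019],"fingers":0.1},{"dp":[0,0,0],"delta_rot":[0,0,0.019],"fingers":0.1},{"dp":[0,0,0],"delta_rot":[0,0,0.019],"fingers":0.1},{"dp":[0,0,0],"delta_rot":[0,0,0.019],"fingers":0.1}]' | grep -E 't:|tcp|force'; done
python3 - <<'E'
from h import *
q=manip.sense()['q'];print(q.round(3),'lean f',180-np.rad2deg(q[1]+q[2]))
for a in((27,-4,-20,0),(27,-4,-12,-15),(27,-4,0,-20),(40,)):
  o=ori(*a);s=manip.sense();R0=R.from_quat(s['tool_rot']);z=R0.inv().apply(o.as_matrix()[:,2]);ax=np.cross([0,0,1],z);ax*=np.arcsin(np.linalg.norm(ax))/np.linalg.norm(ax);print(a,'tilt only',(ax/2/np.pi).round(4))
todo(np.array([.49,.045,.17]))
E
```

```text
t: 5.57
tcp_pos: [0.503, 0.0486, 0.1899]
tool_rot: [0.651, 0.718, 0.24, 0.064]
force: [1.2, 0.6, 0.5]
gripper_force: 0.0
t: 6.57
tcp_pos: [0.503, 0.0486, 0.19]
tool_rot: [0.962, 0.114, 0.223, -0.109]
force: [-0.1, -0.3, -0.2]
gripper_force: 0.0
t: 7.57
tcp_pos: [0.503, 0.0486, 0.1899]
tool_rot: [0.801, -0.545, 0.096, -0.229]
force: [-0.6, 0.3, -1.1]
gripper_force: 0.0
[-0.297  0.529  2.08   1.12   0.421  1.453] lean f 30.514865633609645
(27, -4, -20, 0) tilt only [ 0.0114 -0.0051  0.    ]
(27, -4, -12, -15) tilt only [ 0.0424  0.0295 -0.    ]
(27, -4, 0, -20) tilt only [ 0.0445  0.0654 -0.    ]
(40,) tilt only [ 0.0167  0.0781 -0.    ]
t 7.57 dp [0.0003 0.0426 0.0226] mm [ 0.2 21.3 11.3] rot [0.0772 0.0382 0.3279] F [-0.6  0.3 -1.1] gap 0.553 gf 0.0
```

```bash
python3 -m crank '[{"dp":[0,0,0],"delta_rot":[0.007,0.005,0],"fingers":0.1},{"dp":[0,0,0],"delta_rot":[0.007,0.005,0],"fingers":0.1},{"dp":[0,0,0],"delta_rot":[0.007,0.005,0],"fingers":0.1},{"dp":[0,0,0],"delta_rot":[0.007,0.005,0],"fingers":0.1},{"dp":[0,0,0],"delta_rot":[0.007,0.005,0],"fingers":0.1},{"dp":[0,0,0],"delta_rot":[0.007,0.005,0],"fingers":0.1},{"dp":[0,0,0],"delta_rot":[0,0,0],"fingers":0.1}]'
cat >> h.py <<'E'
def tilt(*aa):
  s=manip.sense();q=s['q'];print(q.round(3),'lean f',(180-np.rad2deg(q[1]+q[2])).round(1))
  for a in aa:
    o=ori(*a);R0=R.from_quat(s['tool_rot']);z=R0.inv().apply(o.as_matrix()[:,2]);ax=np.cross([0,0,1],z);ax*=np.arcsin(np.linalg.norm(ax))/np.linalg.norm(ax);print(a,'tilt only',(ax/2/np.pi).round(4))
E
python3 - <<'E'
from h import *
tilt((27,-4,0,-20),(40,),(40,0))
E
```

```text
t: 8.15
tcp_pos: [0.5018, 0.0511, 0.1892]
tool_rot: [0.761, -0.546, 0.215, -0.276]
force: [0.4, 0.5, -0.7]
finger_gap: 0.549
gripper_force: 0.0
[-0.286  0.581  2.226  2.225  0.464  0.368] lean f 19.2
(27, -4, 0, -20) tilt only [ 0.0096  0.0415 -0.    ]
(40,) tilt only [-0.0169  0.0546  0.    ]
(40, 0) tilt only [-0.0071  0.0288  0.    ]
```

```bash
python3 -m crank '[{"dp":[0,0,0],"delta_rot":[0,0.009,0],"fingers":0.1},{"dp":[0,0,0],"delta_rot":[0,0.009,0],"fingers":0.1},{"dp":[0,0,0],"delta_rot":[-0.003,0.008,0],"fingers":0.1},{"dp":[0,0,0],"delta_rot":[-0.003,0.008,0],"fingers":0.1},{"dp":[0,0,0],"delta_rot":[-0.004,0.008,0],"fingers":0.1},{"dp":[0,0,0],"delta_rot":[-0.004,0.007,0],"fingers":0.1},{"dp":[0,0,0],"delta_rot":[-0.004,0.007,0],"fingers":0.1},{"dp":[0,0,0],"delta_rot":[0,0,0],"fingers":0.1}]'
python3 - <<'E'
from h import *
tilt((40,));todo(grip(0)-ori(40).as_matrix()[:,2]*.154,ori(40))
E
```

```text
t: 8.82
tcp_pos: [0.505, 0.0516, 0.1908]
tool_rot: [0.727, -0.595, 0.311, -0.148]
force: [1.4, 0.2, -0.5]
finger_gap: 0.551
gripper_force: 0.0
[-0.069  0.574  2.19   3.485  0.335 -0.634] lean f 21.7
(40,) tilt only [-0.0019  0.0024  0.    ]
t 8.82 dp [-0.0228  0.1122 -0.0552] mm [-11.4  56.1 -27.6] rot [0.0013 0.0035 0.3237] F [ 1.4  0.2 -0.5] gap 0.551 gf 0.0
```

```bash
for i in 1 2; do python3 -m crank '[{"dp":[0,0,0],"delta_rot":[0,0,0.018],"fingers":0.1},{"dp":[0,0,0],"delta_rot":[0,0,0.018],"fingers":0.1},{"dp":[0,0,0],"delta_rot":[0,0,0.018],"fingers":0.1},{"dp":[0,0,0],"delta_rot":[0,0,0.018],"fingers":0.1},{"dp":[0,0,0],"delta_rot":[0,0,0.018],"fingers":0.1},{"dp":[0,0,0],"delta_rot":[0,0,0.018],"fingers":0.1},{"dp":[0,0,0],"delta_rot":[0,0,0.018],"fingers":0.1},{"dp":[0,0,0],"delta_rot":[0,0,0.018],"fingers":0.1},{"dp":[0,0,0],"delta_rot":[0,0,0.018],"fingers":0.1}]' | grep -E 't:|tcp|force'; done
python3 - <<'E'
from h import *
tilt((40,));z=ori(40).as_matrix()[:,2];todo(grip(0)-z*.114,ori(40));todo(grip(0)-z*.054,ori(40))
E
```

```text
t: 9.57
tcp_pos: [0.5047, 0.0503, 0.1904]
tool_rot: [-0.343, 0.874, -0.198, 0.281]
force: [-0.5, -0.6, 0.2]
gripper_force: 0.0
t: 10.32
tcp_pos: [0.5047, 0.0503, 0.1904]
tool_rot: [0.127, 0.931, -0.036, 0.342]
force: [-0.5, -0.2, 0.3]
gripper_force: 0.0
[-0.073  0.574  2.191  3.475  0.336  1.414] lean f 21.5
(40,) tilt only [ 0.0031  0.0005 -0.    ]
t 10.32 dp [ 0.1101 -0.0295  0.0243] mm [ 55.1 -14.7  12.1] rot [ 0.0031  0.0005 -0.0011] F [-0.5 -0.2  0.3] gap 0.552 gf 0.0
t 10.32 dp [ 0.1105 -0.0318  0.1443] mm [ 55.3 -15.9  72.1] rot [ 0.0031  0.0005 -0.0011] F [-0.5 -0.2  0.3] gap 0.552 gf 0.0
```

```bash
python3 -m crank '[{"dp":[0.028,-0.0075,0.006],"delta_rot":[0.003,0.0005,-0.001],"fingers":0.1},{"dp":[0.028,-0.0075,0.006],"delta_rot":[0,0,0],"fingers":0.1},{"dp":[0.028,-0.0075,0.006],"delta_rot":[0,0,0],"fingers":0.1},{"dp":[0.026,-0.007,0.006],"delta_rot":[0,0,0],"fingers":0.1},{"dp":[0,0,0],"delta_rot":[0,0,0],"fingers":0.1}]'
python3 - <<'E'
from h import *
tilt((40,));z=ori(40).as_matrix()[:,2];todo(grip(0)-z*.114,ori(40));todo(grip(0)-z*.054,ori(40))
c=manip.camera_model("wrist");p,d=manip.snapshot("wrist");print([np.round(proj(c,grip(0,o)),1) for o in(.008,.032,.046,.058)])
cv2.imwrite("pics/w2.png",p[:,:,::-1])
E
```

```text
t: 10.73
tcp_pos: [0.4654, 0.0455, 0.1437]
tool_rot: [0.125, 0.933, -0.046, 0.336]
force: [-0.2, 0.4, 0.1]
finger_gap: 0.555
gripper_force: 0.0
[-0.085  0.713  2.305  3.36   0.57   1.525] lean f 7.1
(40,) tilt only [ 0.0001 -0.0011  0.    ]
t 10.73 dp [-0.0058  0.0021  0.0006] mm [-2.9  1.1  0.3] rot [ 0.0001 -0.0011  0.0007] F [-0.2  0.4  0.1] gap 0.555 gf 0.0
t 10.73 dp [-0.0067  0.002   0.1206] mm [-3.3  1.  60.3] rot [ 0.0001 -0.0011  0.0007] F [-0.2  0.4  0.1] gap 0.555 gf 0.0
[array([280.8, 268. ]), array([281.1, 253.2]), array([281.2, 243.3]), array([281.4, 233.7])]
```

View pics/w2.png

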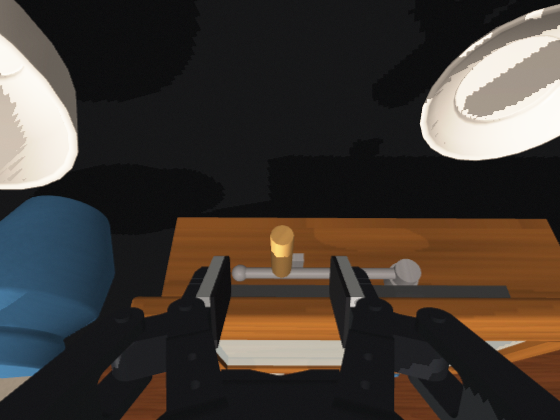

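The handle runs from (282,270) to (282,236), centred between the pads and matching the prediction to about 2 px. The ball head is at (240,273) and the pivot at (405,272).

```bash
python3 -m crank '[{"dp":[-0.003,0.001,0.025],"delta_rot":[0,-0.001,0],"fingers":0.1},{"dp":[-0.003,0.001,0.025],"delta_rot":[0,0,0],"fingers":0.1},{"dp":[0,0,0.025],"delta_rot":[0,0,0],"fingers":0.1},{"dp":[0,0,0.025],"delta_rot":[0,0,0],"fingers":0.0},{"dp":[0,0,0.02],"delta_rot":[0,0,0],"fingers":-0.2},{"dp":[0,0,0],"delta_rot":[0,0,0],"fingers":-0.3},{"dp":[0,0,0],"delta_rot":[0,0,0],"fingers":-0.4}]' 20
python3 - <<'E'
from h import *
tilt((40,));z=ori(40).as_matrix()[:,2];todo(grip(0)-z*.054,ori(40))
E
```

```text
t: 11.37
tcp_pos: [0.5076, 0.0343, 0.1011]
tool_rot: [0.125, 0.93, -0.049, 0.341]
force: [-0.6, -0.3, -0.7]
finger_gap: 0.3
gripper_force: 0.0
[-0.103  0.825  2.214  3.339  0.603  1.531] lean f 5.9
(40,) tilt only [-0.0005  0.0009  0.    ]
t 11.37 dp [ 0.0062  0.0011 -0.0007] mm [ 3.1  0.6 -0.3] rot [-0.0005  0.001   0.0008] F [-0.6 -0.3 -0.7] gap 0.3 gf 0.0
```

```bash
python3 -m crank '[{"dp":[0.006,0.001,0],"delta_rot":[0,0,0],"fingers":-0.4},{"dp":[0,0,0],"delta_rot":[0,0,0],"fingers":-1},{"dp":[0,0,0],"delta_rot":[0,0,0],"fingers":-1},{"dp":[0,0,0],"delta_rot":[0,0,0],"fingers":-1},{"dp":[0,0,0],"delta_rot":[0,0,0],"fingers":-1}]' 25
python3 - <<'E'
from h import *
tilt((40,));z=ori(40).as_matrix()[:,2];todo(grip(0)-z*.054,ori(40))
g=grip(0)
for a in np.arange(0,2.2,.1): print(round(a,1),(ori(40).inv().apply(grip(a)-g)/.5).round(4))
E
```

```text
t: 11.78
tcp_pos: [0.5042, 0.036, 0.0997]
tool_rot: [0.124, 0.931, -0.049, 0.341]
force: [-2.5, 2.3, -0.3]
finger_gap: 0.149
gripper_force: 25.4
[-0.099  0.83   2.221  3.339  0.613  1.534] lean f 5.2
(40,) tilt only [-0.0004  0.0007  0.    ]
t 11.78 dp [-0.0012 -0.0003  0.0019] mm [-0.6 -0.2  1. ] rot [-0.0004  0.0007  0.0009] F [-2.5  2.3 -0.3] gap 0.149 gf 25.445605516433716
0.0 [0. 0. 0.]
0.1 [-0.0116  0.0009 -0.0138]
0.2 [-0.023   0.0036 -0.0274]
0.3 [-0.0342  0.008  -0.0407]
0.4 [-0.0451  0.0142 -0.0537]
0.5 [-0.0555  0.022  -0.0661]
0.6 [-0.0653  0.0314 -0.0779]
0.7 [-0.0745  0.0423 -0.0888]
0.8 [-0.083   0.0546 -0.0989]
0.9 [-0.0906  0.0681 -0.108 ]
1.0 [-0.0974  0.0827 -0.116 ]
1.1 [-0.1031  0.0984 -0.1229]
1.2 [-0.1078  0.1148 -0.1285]
1.3 [-0.1115  0.1319 -0.1329]
1.4 [-0.114   0.1494 -0.1359]
1.5 [-0.1154  0.1673 -0.1375]
1.6 [-0.1157  0.1853 -0.1378]
1.7 [-0.1147  0.2032 -0.1367]
1.8 [-0.1127  0.2209 -0.1343]
1.9 [-0.1095  0.2382 -0.1305]
2.0 [-0.1052  0.2549 -0.1254]
2.1 [-0.0999  0.2709 -0.119 ]
```

```bash
cat >> h.py <<'E'
def swing(nxt=()):
    "rod angle from the grasp point, radial error, force in case axes, and shift from here to given angles"
    s=manip.sense();R0=R.from_quat(s['tool_rot']);g=s['tcp_pos']+R0.apply([0,0,.054])
    l=Rc.inv().apply(g-C)-[-.118,.02,.058];th=np.arctan2(l[2],-l[1]);F=Rc.inv().apply(s['force'])
    print('t',round(s['t'],2),'th',th.round(3),'rad mm',(np.hypot(l[1],l[2])*1e3).round(1),'out',(-l[0]*1e3).round(1),'Fx',F[0].round(1),'Ftan(resist)',(-(F@[0,np.sin(th),np.cos(th)])).round(1),'Frad',(F@[0,-np.cos(th),np.sin(th)]).round(1),'gap',round(s['finger_gap'],3),'gf',round(s['gripper_force'],1),'q',s['q'].round(2))
    for a in nxt: print('  ',a,(R0.inv().apply(grip(a)-g)/.5).round(4))
    return th
E
python3 -m crank '[{"dp":[-0.0058,0.0005,-0.0069],"delta_rot":[0,0,0],"fingers":-1},{"dp":[-0.0058,0.0005,-0.0069],"delta_rot":[0,0,0],"fingers":-1},{"dp":[-0.0057,0.0014,-0.0068],"delta_rot":[0,0,0],"fingers":-1},{"dp":[-0.0057,0.0014,-0.0068],"delta_rot":[0,0,0],"fingers":-1},{"dp":[-0.0056,0.0022,-0.0066],"delta_rot":[0,0,0],"fingers":-1},{"dp":[-0.0056,0.0022,-0.0066],"delta_rot":[0,0,0],"fingers":-1}]'
python3 -c "
from h import *
swing((.3,.4,.5,.6,.7,.8))"
```

```text
t: 12.28
tcp_pos: [0.5053, 0.0398, 0.1261]
tool_rot: [0.125, 0.931, -0.049, 0.34]
force: [-1.7, 0.1, -8.9]
finger_gap: 0.149
gripper_force: 24.9
t 12.28 th 0.302 rad mm 90.2 out 46.9 Fx -1.7 Ftan(resist) 8.6 Frad -2.3 gap 0.149 gf 24.9 q [-0.09  0.75  2.21  3.38  0.53  1.5 ]
   0.3 [-0.0011  0.0002  0.0016]
   0.4 [-0.012   0.0063 -0.0113]
   0.5 [-0.0225  0.014  -0.0237]
   0.6 [-0.0325  0.0233 -0.0355]
   0.7 [-0.0418  0.0341 -0.0465]
   0.8 [-0.0503  0.0463 -0.0566]
```

```bash
python3 -m crank '[{"dp":[-0.0055,0.0031,-0.0063],"delta_rot":[0,0,0],"fingers":-1},{"dp":[-0.0055,0.0031,-0.0063],"delta_rot":[0,0,0],"fingers":-1},{"dp":[-0.0052,0.0039,-0.0062],"delta_rot":[0,0,0],"fingers":-1},{"dp":[-0.0052,0.0039,-0.0062],"delta_rot":[0,0,0],"fingers":-1},{"dp":[-0.005,0.0047,-0.0059],"delta_rot":[0,0,0],"fingers":-1},{"dp":[-0.005,0.0047,-0.0059],"delta_rot":[0,0,0],"fingers":-1},{"dp":[-0.0046,0.0054,-0.0055],"delta_rot":[0,0,0],"fingers":-1},{"dp":[-0.0046,0.0054,-0.0055],"delta_rot":[0,0,0],"fingers":-1},{"dp":[-0.0042,0.0061,-0.005],"delta_rot":[0,0,0],"fingers":-1},{"dp":[-0.0042,0.0061,-0.005],"delta_rot":[0,0,0],"fingers":-1}]'
python3 -c "
from h import *
swing((.8,.9,1,1.1,1.2,1.3))"
```

```text
t: 13.12
tcp_pos: [0.5115, 0.0622, 0.1642]
tool_rot: [0.126, 0.93, -0.049, 0.341]
force: [-3.9, -3.4, -7.4]
finger_gap: 0.151
gripper_force: 25.1
t 13.12 th 0.802 rad mm 90.5 out 46.9 Fx -2.8 Ftan(resist) 8.2 Frad -2.3 gap 0.151 gf 25.1 q [-0.02  0.65  2.17  3.57  0.4   1.36]
   0.8 [-0.0007  0.0004  0.0018]
   0.9 [-0.0084  0.0138 -0.0073]
   1 [-0.0153  0.0284 -0.0154]
   1.1 [-0.0211  0.044  -0.0222]
   1.2 [-0.0259  0.0604 -0.0279]
   1.3 [-0.0297  0.0774 -0.0323]
```

```bash
python3 -m crank '[{"dp":[-0.004,0.0067,-0.004],"delta_rot":[0,0,0],"fingers":-1},{"dp":[-0.004,0.0067,-0.004],"delta_rot":[0,0,0],"fingers":-1},{"dp":[-0.0035,0.0073,-0.004],"delta_rot":[0,0,0],"fingers":-1},{"dp":[-0.0035,0.0073,-0.004],"delta_rot":[0,0,0],"fingers":-1},{"dp":[-0.003,0.0078,-0.0035],"delta_rot":[0,0,0],"fingers":-1},{"dp":[-0.003,0.0078,-0.0035],"delta_rot":[0,0,0],"fingers":-1},{"dp":[-0.0024,0.0082,-0.0029],"delta_rot":[0,0,0],"fingers":-1},{"dp":[-0.0024,0.0082,-0.0029],"delta_rot":[0,0,0],"fingers":-1}]'
python3 -c "
from h import *
swing((1.2,1.25,1.3,1.35,1.4,1.5))"
```

```text
t: 13.78
tcp_pos: [0.5193, 0.0904, 0.1833]
tool_rot: [0.126, 0.93, -0.05, 0.341]
force: [-5.0, -5.7, -6.9]
finger_gap: 0.152
gripper_force: 25.3
t 13.78 th 1.19 rad mm 90.6 out 46.8 Fx -3.3 Ftan(resist) 8.9 Frad -3.9 gap 0.152 gf 25.3 q [0.05 0.6  2.13 3.83 0.34 1.16]
   1.2 [-0.0009  0.0022  0.0015]
   1.25 [-0.0029  0.0106 -0.0009]
   1.3 [-0.0047  0.0192 -0.0029]
   1.35 [-0.0061  0.0279 -0.0047]
   1.4 [-0.0073  0.0367 -0.006 ]
   1.5 [-0.0087  0.0546 -0.0078]
```

```bash
cat > chk.py <<'E'
from h import *
import sys
s=manip.sense();F=Rc.inv().apply(s['force']);th=swing()
sys.exit(1 if -(F@[0,np.sin(th),np.cos(th)])>13 else 0)
E
python3 -m crank '[{"dp":[-0.0005,0.0027,-0.0006],"delta_rot":[0,0,0],"fingers":-1},{"dp":[-0.0005,0.0027,-0.0006],"delta_rot":[0,0,0],"fingers":-1},{"dp":[-0.0005,0.0027,-0.0006],"delta_rot":[0,0,0],"fingers":-1},{"dp":[-0.0005,0.0027,-0.0006],"delta_rot":[0,0,0],"fingers":-1},{"dp":[-0.0004,0.0027,-0.0004],"delta_rot":[0,0,0],"fingers":-1},{"dp":[-0.0004,0.0027,-0.0004],"delta_rot":[0,0,0],"fingers":-1}]' >/dev/null; python3 chk.py &&
python3 -m crank '[{"dp":[-0.0003,0.0022,-0.0004],"delta_rot":[0,0,0],"fingers":-1},{"dp":[-0.0003,0.0022,-0.0004],"delta_rot":[0,0,0],"fingers":-1},{"dp":[-0.0003,0.0022,-0.0004],"delta_rot":[0,0,0],"fingers":-1},{"dp":[-0.0003,0.0022,-0.0003],"delta_rot":[0,0,0],"fingers":-1}]' >/dev/null; python3 chk.py && python3 -m crank '[{"dp":[-0.0003,0.0022,-0.0003],"delta_rot":[0,0,0],"fingers":-1},{"dp":[-0.0002,0.0022,-0.0003],"delta_rot":[0,0,0],"fingers":-1},{"dp":[-0.0002,0.0022,-0.0003],"delta_rot":[0,0,0],"fingers":-1},{"dp":[-0.0002,0.0022,-0.0002],"delta_rot":[0,0,0],"fingers":-1}]' >/dev/null; python3 chk.py
```

```text
t 14.28 th 1.283 rad mm 90.5 out 46.8 Fx -6.9 Ftan(resist) 7.6 Frad 0.2 gap 0.15 gf 25.7 q [0.07 0.6  2.11 3.9  0.33 1.11]
t 14.62 th 1.332 rad mm 90.5 out 46.8 Fx -7.4 Ftan(resist) 6.1 Frad 0.3 gap 0.148 gf 25.8 q [0.08 0.6  2.11 3.93 0.33 1.08]
t 14.95 th 1.38 rad mm 90.4 out 46.8 Fx -8.7 Ftan(resist) 7.1 Frad 1.3 gap 0.149 gf 25.9 q [0.09 0.6  2.1  3.97 0.33 1.05]
```

```bash
python3 - <<'E'
from h import *
p,d=manip.snapshot("wrist");cv2.imwrite("pics/w3.png",p[:,:,::-1])
p,d=manip.snapshot("scene");cv2.imwrite("pics/s3.png",cv2.resize(p[100:300,180:440,::-1],None,fx=3,fy=3))
E
```

```text
(no output)
```

View pics/w3.png

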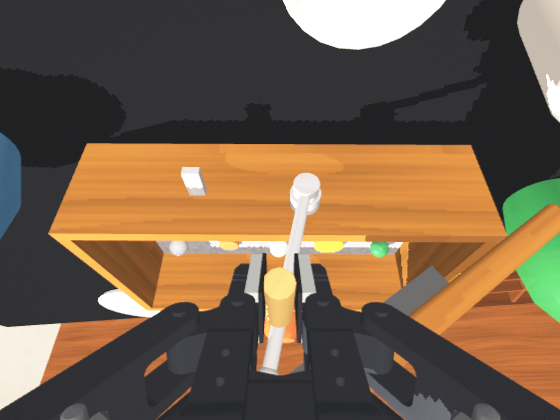

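The wrist picture shows the handle held between the pads at (279,290), the rod rising from the pivot at (305,190), and the raised lid rail with its strip at the right, (410,310). I'll check the clearance to the lid in the scene view.

View pics/s3.png

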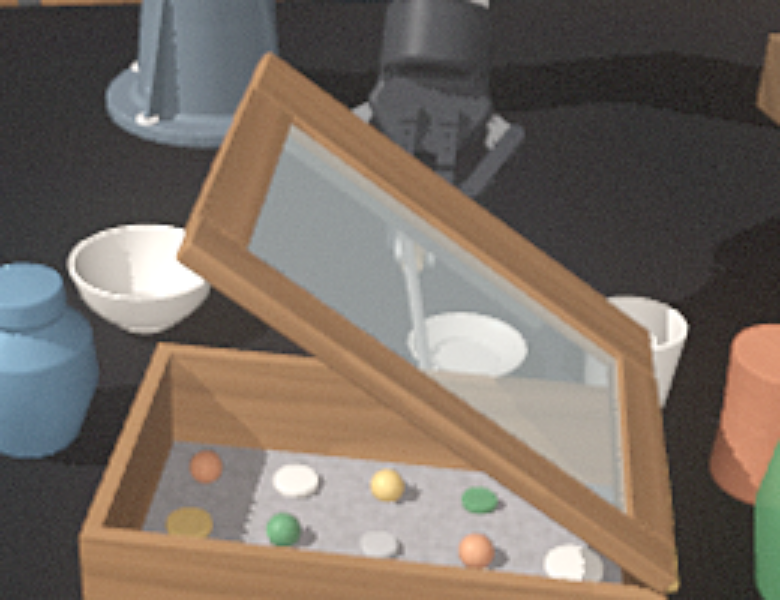

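The lid is up at roughly 35°, with the gripper standing clear on its near side (440,140). I'll continue slowly, with a small outward relief.

```bash
python3 -m crank '[{"dp":[0.0006,0.0022,-0.0009],"delta_rot":[0,0,0],"fingers":-1},{"dp":[0.0006,0.0022,-0.0009],"delta_rot":[0,0,0],"fingers":-1},{"dp":[-0.0002,0.0022,-0.0002],"delta_rot":[0,0,0],"fingers":-1}]' >/dev/null; python3 chk.py &&
python3 -m crank '[{"dp":[-0.0001,0.0022,-0.0002],"delta_rot":[0,0,0],"fingers":-1},{"dp":[-0.0001,0.0022,-0.0002],"delta_rot":[0,0,0],"fingers":-1},{"dp":[-0.0001,0.0022,-0.0001],"delta_rot":[0,0,0],"fingers":-1}]' >/dev/null; python3 chk.py && python3 -m crank '[{"dp":[-0.0001,0.0022,-0.0001],"delta_rot":[0,0,0],"fingers":-1},{"dp":[-0.0001,0.0022,-0.0001],"delta_rot":[0,0,0],"fingers":-1},{"dp":[0,0.0022,-0.0001],"delta_rot":[0,0,0],"fingers":-1}]' >/dev/null; python3 chk.py
```

```text
t 15.3 th 1.419 rad mm 90.5 out 46.8 Fx -5.4 Ftan(resist) 6.9 Frad -0.3 gap 0.149 gf 25.7 q [0.1  0.6  2.1  3.99 0.33 1.03]
t 15.55 th 1.455 rad mm 90.5 out 46.8 Fx -4.8 Ftan(resist) 6.1 Frad 0.1 gap 0.153 gf 25.8 q [0.11 0.6  2.09 4.01 0.33 1.02]
t 15.8 th 1.49 rad mm 90.5 out 46.8 Fx -5.7 Ftan(resist) 6.3 Frad -0.3 gap 0.154 gf 25.8 q [0.12 0.6  2.09 4.04 0.33 1.  ]
```

```bash
sed -i 's/>13 else 0/>12 or -(F@[0,np.sin(th),np.cos(th)])<3 else 0/' chk.py
python3 -m crank '[{"dp":[0,0.0022,0],"delta_rot":[0,0,0],"fingers":-1},{"dp":[0,0.0022,0],"delta_rot":[0,0,0],"fingers":-1},{"dp":[0,0.0022,0],"delta_rot":[0,0,0],"fingers":-1}]' >/dev/null; python3 chk.py &&
python3 -m crank '[{"dp":[0,0.0022,0],"delta_rot":[0,0,0],"fingers":-1},{"dp":[0,0.0022,0],"delta_rot":[0,0,0],"fingers":-1},{"dp":[0,0.0022,0],"delta_rot":[0,0,0],"fingers":-1}]' >/dev/null; python3 chk.py && python3 -m crank '[{"dp":[0,0.0022,0],"delta_rot":[0,0,0],"fingers":-1},{"dp":[0,0.0022,0],"delta_rot":[0,0,0],"fingers":-1},{"dp":[0,0.0022,0.0001],"delta_rot":[0,0,0],"fingers":-1}]' >/dev/null; python3 chk.py && python3 -m crank '[{"dp":[0.0001,0.0022,0.0001],"delta_rot":[0,0,0],"fingers":-1},{"dp":[0.0001,0.0022,0.0001],"delta_rot":[0,0,0],"fingers":-1},{"dp":[0.0001,0.0022,0.0002],"delta_rot":[0,0,0],"fingers":-1}]' >/dev/null; python3 chk.py
```

```text
t 16.05 th 1.526 rad mm 90.4 out 46.8 Fx -7.5 Ftan(resist) 6.5 Frad 1.5 gap 0.151 gf 25.9 q [0.12 0.6  2.08 4.06 0.33 0.98]
t 16.3 th 1.562 rad mm 90.4 out 46.8 Fx -7.1 Ftan(resist) 6.4 Frad 1.6 gap 0.154 gf 25.9 q [0.13 0.6  2.08 4.08 0.33 0.97]
t 16.55 th 1.598 rad mm 90.4 out 46.8 Fx -7.0 Ftan(resist) 6.6 Frad 1.9 gap 0.15 gf 26.0 q [0.14 0.6  2.07 4.1  0.33 0.95]
t 16.8 th 1.635 rad mm 90.4 out 46.8 Fx -6.9 Ftan(resist) 6.4 Frad 2.2 gap 0.156 gf 26.0 q [0.15 0.6  2.07 4.13 0.33 0.93]
```

```bash

python3 -m crank '[{"dp":[0.0001,0.0022,0.0002],"delta_rot":[0,0,0],"fingers":-1},{"dp":[0.0001,0.0022,0.0002],"delta_rot":[0,0,0],"fingers":-1},{"dp":[0.0001,0.0022,0.0002],"delta_rot":[0,0,0],"fingers":-1}]' >/dev/null; python3 chk.py &&
python3 -m crank '[{"dp":[0.0002,0.0022,0.0002],"delta_rot":[0,0,0],"fingers":-1},{"dp":[0.0002,0.0022,0.0002],"delta_rot":[0,0,0],"fingers":-1},{"dp":[0.0002,0.0022,0.0002],"delta_rot":[0,0,0],"fingers":-1}]' >/dev/null; python3 chk.py && python3 -m crank '[{"dp":[0.0002,0.0022,0.0003],"delta_rot":[0,0,0],"fingers":-1},{"dp":[0.0002,0.0022,0.0003],"delta_rot":[0,0,0],"fingers":-1},{"dp":[0.0002,0.0022,0.0003],"delta_rot":[0,0,0],"fingers":-1}]' >/dev/null; python3 chk.py && python3 -m crank '[{"dp":[0.0003,0.0022,0.0003],"delta_rot":[0,0,0],"fingers":-1},{"dp":[0.0003,0.0022,0.0003],"delta_rot":[0,0,0],"fingers":-1},{"dp":[0.0003,0.0022,0.0003],"delta_rot":[0,0,0],"fingers":-1}]' >/dev/null; python3 chk.py
```

```text
t 17.05 th 1.671 rad mm 90.4 out 46.8 Fx -7.7 Ftan(resist) 6.5 Frad 2.0 gap 0.154 gf 26.1 q [0.15 0.6  2.06 4.15 0.33 0.92]
t 17.3 th 1.725 rad mm 90.5 out 46.8 Fx -6.6 Ftan(resist) 0.2 Frad 0.4 gap 0.154 gf 25.9 q [0.16 0.6  2.05 4.16 0.33 0.91]
t 17.3 th 1.725 rad mm 90.5 out 46.8 Fx -6.6 Ftan(resist) 0.2 Frad 0.4 gap 0.154 gf 25.9 q [0.16 0.6  2.05 4.16 0.33 0.91]
t 17.3 th 1.725 rad mm 90.5 out 46.8 Fx -6.6 Ftan(resist) 0.2 Frad 0.4 gap 0.154 gf 25.9 q [0.16 0.6  2.05 4.16 0.33 0.91]
```

The resistance dropped at 1.725 rad, so the head is entering the hole. I'll wait for the lid to sink, then push gently to feel the wall.

```bash

python3 -m crank '[{"dp":[0,0,0],"delta_rot":[0,0,0],"fingers":-1},{"dp":[0,0,0],"delta_rot":[0,0,0],"fingers":-1},{"dp":[0,0,0],"delta_rot":[0,0,0],"fingers":-1},{"dp":[0,0,0],"delta_rot":[0,0,0],"fingers":-1},{"dp":[0,0,0],"delta_rot":[0,0,0],"fingers":-1}]' >/dev/null; python3 chk.py 
python3 -m crank '[{"dp":[0.0002,0.0012,0.0002],"delta_rot":[0,0,0],"fingers":-1},{"dp":[0.0002,0.0012,0.0002],"delta_rot":[0,0,0],"fingers":-1}]' >/dev/null; python3 chk.py
python3 - <<'E'
from h import *
p,d=manip.snapshot("scene");cv2.imwrite("pics/s4.png",cv2.resize(p[100:300,180:440,::-1],None,fx=3,fy=3))
E
```

```text
t 17.72 th 1.738 rad mm 90.5 out 46.8 Fx -6.8 Ftan(resist) -2.1 Frad -0.2 gap 0.155 gf 25.9 q [0.16 0.6  2.05 4.16 0.33 0.91]
t 17.88 th 1.742 rad mm 90.4 out 46.8 Fx -8.0 Ftan(resist) 2.2 Frad 1.4 gap 0.151 gf 26.0 q [0.16 0.6  2.05 4.17 0.33 0.9 ]
```

View pics/s4.png

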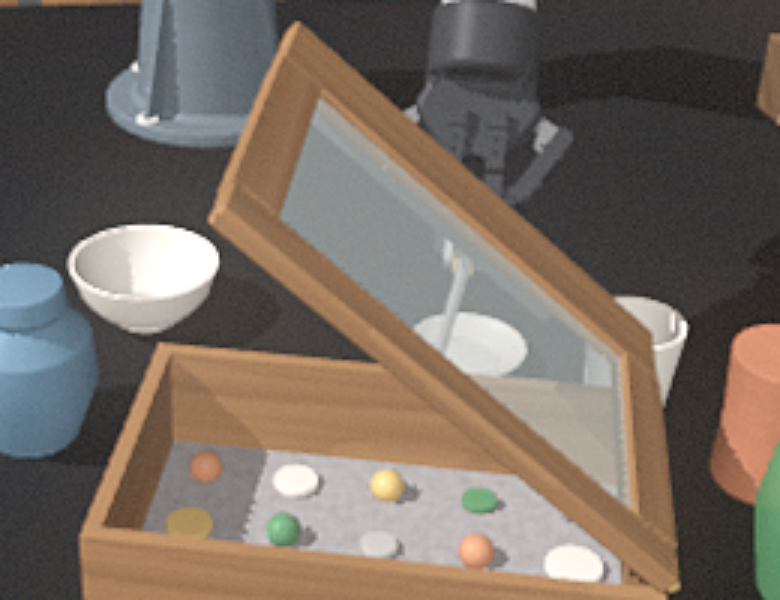

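The lid is propped over the rod, gripper clear. I'll check its angle from depth: about 39.7° if the head is home, 44.3° if it is still on the strip.

```bash
cat > lid.py <<'E'
from h import *
c=manip.camera_model("scene");p,d=manip.snapshot("scene")
v,u=np.mgrid[0:420,0:560]
P=c['origin']+R.from_quat(c['attitude']).apply(np.stack([(u-c['cx'])/c['fx'],-(v-c['cy'])/c['fy'],-np.ones(u.shape)],-1).reshape(-1,3)).reshape(420,560,3)*d[...,None]
h=cv2.cvtColor(p,cv2.COLOR_RGB2HSV);l=Rc.inv().apply((P-C).reshape(-1,3)).reshape(P.shape)
m=(h[...,0]<22)&(h[...,1]>90)&(l[...,2]>.11)&(abs(l[...,1])<.17)&(l[...,0]>-.16)&(l[...,0]<.11)&(d>0)
q=l[m]
for _ in range(6):
    cc=q.mean(0);n=np.linalg.svd(q-cc,full_matrices=False)[2][2];r=abs((q-cc)@n);q=q[r<max(.003,2*r.std())]
n*=np.sign(n[2]);print(len(q),n.round(3),'lid deg',np.rad2deg(np.arctan2(n[1],n[2])).round(2),'hinge offset mm',(((np.array([cc[0],.16,.085])-cc)@n)*1e3).round(1))
E
python3 lid.py; python3 chk.py
```

```text
4905 [0.003 0.635 0.773] lid deg 39.4 hinge offset mm -15.6
t 17.98 th 1.741 rad mm 90.4 out 46.8 Fx -7.0 Ftan(resist) 1.6 Frad 0.4 gap 0.154 gf 26.0 q [0.16 0.6  2.05 4.17 0.33 0.9 ]
```

The plane fit gives 39.4°, so the head is home. I'll ease back slightly to unload, then open a little.

```bash

python3 -m crank '[{"dp":[-0.0002,-0.0012,-0.0002],"delta_rot":[0,0,0],"fingers":-1},{"dp":[-0.0002,-0.0012,-0.0002],"delta_rot":[0,0,0],"fingers":-1},{"dp":[0,-0.001,0],"delta_rot":[0,0,0],"fingers":-1}]' >/dev/null; python3 chk.py 
python3 -m crank '[{"dp":[0,0,0],"delta_rot":[0,0,0],"fingers":-0.6},{"dp":[0,0,0],"delta_rot":[0,0,0],"fingers":-0.5},{"dp":[0,0,0],"delta_rot":[0,0,0],"fingers":-0.45},{"dp":[0,0,0],"delta_rot":[0,0,0],"fingers":-0.45}]' >/dev/null; python3 chk.py; python3 lid.py
```

```text
t 18.23 th 1.737 rad mm 90.4 out 46.8 Fx -6.8 Ftan(resist) -3.6 Frad 0.6 gap 0.154 gf 25.9 q [0.16 0.6  2.05 4.16 0.33 0.91]
t 18.57 th 1.726 rad mm 90.1 out 44.9 Fx -0.4 Ftan(resist) -0.1 Frad 0.4 gap 0.275 gf 0.0 q [0.16 0.61 2.05 4.16 0.33 0.91]
4894 [0.003 0.635 0.773] lid deg 39.4 hinge offset mm -15.6
```

```bash

python3 -m crank '[{"dp":[0,0,-0.01],"delta_rot":[0,0,0],"fingers":-0.45},{"dp":[0,0,-0.015],"delta_rot":[0,0,0],"fingers":-0.45},{"dp":[0,0,-0.02],"delta_rot":[0,0,0],"fingers":-0.45},{"dp":[0,0,-0.02],"delta_rot":[0,0,0],"fingers":-0.45},{"dp":[0,0,-0.02],"delta_rot":[0,0,0],"fingers":-0.45},{"dp":[0,0,-0.02],"delta_rot":[0,0,0],"fingers":-0.45},{"dp":[0,0,-0.02],"delta_rot":[0,0,0],"fingers":-0.45},{"dp":[0,0,0],"delta_rot":[0,0,0],"fingers":-0.45},{"dp":[0,0,0],"delta_rot":[0,0,0],"fingers":-0.45}]'; python3 lid.py; python3 chk.py
python3 - <<'E'
from h import *
p,d=manip.snapshot("wrist");cv2.imwrite("pics/w5.png",p[:,:,::-1])
E
```

```text
t: 19.37
tcp_pos: [0.4932, 0.1469, 0.2349]
tool_rot: [0.125, 0.93, -0.049, 0.342]
force: [-0.4, -0.3, -0.2]
finger_gap: 0.273
gripper_force: 0.0
4886 [0.003 0.635 0.773] lid deg 39.39 hinge offset mm -15.6
t 19.42 th 1.673 rad mm 136.1 out 86.8 Fx 0.2 Ftan(resist) -0.4 Frad 1.0 gap 0.277 gf 0.0 q [0.2  0.48 2.1  4.46 0.31 0.63]
```

View pics/w5.png

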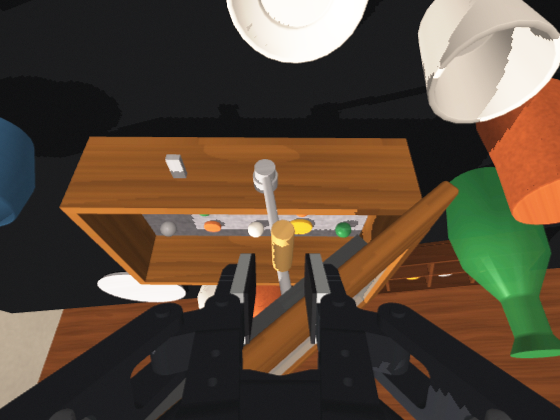

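The rod stands propped with its handle free at (283,245), the head up at the strip near (290,285) under the rail, the fingers clear, and the lid steady at 39.4°. I'll hand in.

```bash
python3 -c "
from station import manip
print(manip.sign_off())"
```

```text
the job is handed in; nothing more can be done
None
```

The lid is propped open at about 39° with the rod's head in the holding hole. It stayed at that angle after I let go, the gripper was clear when I handed in at about 19.4 s, and I saw no sign that any of the pottery had been touched.

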